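Bring the red sample under the swing magnifier

ROBOT

A 6-joint arm with a two-finger parallel gripper is mounted at the origin on the work surface. World frame = base frame: x ahead of the robot, y to its left, z up, the work surface at z = 0. Lengths are in m, angles in rad, forces in N, time in s.
With the tool pointing down it reaches from about 0.35 to 0.975 m from the base axis. Payload 4.9 kg.
Tool frame: the origin (TCP) lies on the mounting face of the last link; the fingertips stand 173 mm ahead of it and the grasp point (between the pads) lies 155 mm ahead of it (arm.grip_depth is the x of the grasp point in the tool frame, in m); x points along the fingers, z is the direction in which the jaws open and shut, and the axes are right-handed (so a half turn about x gives the same grasp; the last joint's range is limited). The gripper opens to 85 mm and grips with 20 to 120 N. Pads are 22 mm wide; open, the fingers measure 114 mm over their backs; the gripper's body (76 mm by 85 mm) begins 54 mm behind the grasp point. The pads swing forward as they close: fully open they stand 13 mm farther back than shut.
Start: joints at [1.141, 0.053, 1.613, -0, 1.476, -0.119], TCP at [0.191, 0.595, 0.405] pointing down, gripper open.
Joint ranges: [-3.01, 3.01], [-1.01, 2.22], [0.06, 2.58], [-1.02, 4.17], [0.09, 2.62], [-3.14, 3.14]. Speed limits (rad/s): [2.57, 2.57, 3.14, 3.14, 3.14, 3.14].

INTERFACE

Orientations are given as a unit quaternion [x, y, z, w].
In Python, from plant import telemetry, viewer, order, arm gives the robot as it stands. The module is installed in compiled form; this text tells all that it offers.
- The arm moves only by the tool apply_moves, never from a script. Its argument "motion" is a list of rows, each an object with "linear": the shift along the tool's x, y, z in units of 30 mm (1.0 is 30 mm), a list of three; "turn": the turn about the tool's x in degrees. A call has 1 to 10 rows; each row is the pose to reach, as a shift and turn from the pose commanded when the call began, along the tool's axes at that moment; what a row does not reach only later rows make up. A row lasts 1/8 s, in which the tool goes at most 62.5 mm and 10.7 degrees, less where a joint would pass 70% of its speed; a pose out of reach is approached as far as the arm can. A call with a gripper value outside its range is refused whole. "fingers" is the opening in per cent of the stroke, from 0 (shut) to 100 (fully open), set as the call begins (left out, the last holds). The fingers move at their own pace and stop on an object; "squeeze" is the grip in N (left out, the last holds). Time passes only in rows, so rows that repeat a pose let the fingers close. It gives the time, the measured TCP pose, the force and the opening at its end, in the units of the state.
- telemetry.get_obs(): the state, without advancing time (a new reading comes with each control period).
- viewer.grab_frame(name): name is "scene" or "top"; returns a dict with "frame" (400x640x3 uint8, blue, green, red), "mtx" (3x3 intrinsics, pixels), "position" and "attitude" of the camera in the world. Camera axes: x right, y down, z forward; pixel columns grow to the right and rows downward; lengths in m; the calibration is good to about 2 mm. A picture is of the moment at which its call begins. There is no depth.
- order.sign_off(): hands the job in, once; it reports no verdict.
The state is a dict: "time": time; "qpos": joint angles; "dq": joint speeds; "effort": joint torques, N m; "tool_pos": TCP position; "ee_rot": TCP orientation; "contact_force": force on the tool from outside, world axes, zero at the start; "ft_torque": the same for the moment, N m; "grip_width": finger opening in m.
Only numpy, scipy, OpenCV 4.12 (cv2) and the standard library are available. Lean on these libraries where they do the work, as an engineer would, in place of code of your own. Each camera call takes 0.05 s, during which the arm holds its last target. There are 200 camera calls.

TASK

On the white viewing stand, push gently with one fingertip on a blue spoke of the turntable until the dish with the red stone stands at the viewing place, centred in line with the green bar, on the side of the magnifier pillar. Then push the orange arm of the magnifier round with a fingertip until its lens is centred over that dish. Grip and lift nothing, do not touch the dishes, and leave the other things where they are.

Things in the scene. Friction and masses are not known exactly. Their poses are not given: they have to be found in the camera images.
- stand: White fixed base plate of the viewing stand, 15 mm thick, 360 mm along its x and 400 mm along its y (y from -230 to +170 mm). Origin: on the turntable axis, at table level; z up. Its -y direction runs from the axis along a flat green bar on the plate to the magnifier pillar (16 mm thick, foot 32 mm across, axis 190 mm from the turntable axis). Its position and yaw differ every time.
- view_spot (a point): The viewing place: the point 72 mm from the turntable axis towards the magnifier pillar, in line with the green bar, at 33 mm above the table (the underside of a dish). It is fixed to the stand and does not turn.
- axis (a point): Point on the turntable axis, at the turntable top, 33 mm above the table.
- turntable (a joint): Angle by which the turntable has turned since the start (grey disc, 210 mm across, top 33 mm above the table), rad, growing anticlockwise seen from above. Turns freely either way without end stops; steady friction 0.22 N m (about 1.7 N at a spoke end), stays where it is left. Four dishes stand on it 90 degrees apart, between low rubber pins (6 mm high).
- magnifier (a joint): Angle of the magnifier arm, rad, growing anticlockwise seen from above: 0 when the arm points from its pillar exactly at the turntable axis, with the lens centred on the viewing place; starts parked at 1.6 to 2.2, off to the robot's side. Stays where it is left; friction 0.10 N m; end stops at -0.5 and 2.5, so nothing stops it at 0.
- pivot (a point): Point on the magnifier's pillar axis, at the mid height of the arm, 112 mm above the table.
- push_bar (a point): Middle of the orange magnifier arm, 60 mm from the pillar axis: the place to push. The arm is a level bar 12 mm wide and 12 mm high, mid height 112 mm above the table, free to be reached on both sides from 16 to 80 mm from the pillar axis.
- lens (a point): Centre of the round clear lens with black rim (70 mm across, 10 mm thick), 118 mm from the pillar axis, 112 mm above the table.
- spoke0 (a point): Outer part of one of four blue round spokes (12 mm thick, axis 40 mm above the table) that stick out of the turntable rim, from 105 to 154 mm from the axis, halfway between two dishes; this point lies 130 mm from the axis on the spoke centre line. The fingertip has 25 mm of room below this line, above the base plate.
- spoke1 (a point): Outer part of one of four blue round spokes (12 mm thick, axis 40 mm above the table) that stick out of the turntable rim, from 105 to 154 mm from the axis, halfway between two dishes; this point lies 130 mm from the axis on the spoke centre line. The fingertip has 25 mm of room below this line, above the base plate.
- spoke2 (a point): Outer part of one of four blue round spokes (12 mm thick, axis 40 mm above the table) that stick out of the turntable rim, from 105 to 154 mm from the axis, halfway between two dishes; this point lies 130 mm from the axis on the spoke centre line. The fingertip has 25 mm of room below this line, above the base plate.
- spoke3 (a point): Outer part of one of four blue round spokes (12 mm thick, axis 40 mm above the table) that stick out of the turntable rim, from 105 to 154 mm from the axis, halfway between two dishes; this point lies 130 mm from the axis on the spoke centre line. The fingertip has 25 mm of room below this line, above the base plate.
- dish_red: Loose round glass dish, 51 mm across and 14 mm high, with one red stone (34 mm across, top 17 mm above the underside) fixed in it; 40 to 85 g. Origin: centre of its underside, 33 mm above the table while it stands between its four rubber pins on the turntable, 72 mm from the turntable axis. This one is to be viewed.
- dish_green: Loose round glass dish, 51 mm across and 14 mm high, with one green stone (34 mm across, top 17 mm above the underside) fixed in it; 40 to 85 g. Origin: centre of its underside, 33 mm above the table while it stands between its four rubber pins on the turntable, 72 mm from the turntable axis. Another sample.
- dish_yellow: Loose round glass dish, 51 mm across and 14 mm high, with one yellow stone (34 mm across, top 17 mm above the underside) fixed in it; 40 to 85 g. Origin: centre of its underside, 33 mm above the table while it stands between its four rubber pins on the turntable, 72 mm from the turntable axis. Another sample.
- dish_black: Loose round glass dish, 51 mm across and 14 mm high, with one black stone (34 mm across, top 17 mm above the underside) fixed in it; 40 to 85 g. Origin: centre of its underside, 33 mm above the table while it stands between its four rubber pins on the turntable, 72 mm from the turntable axis. Another sample.
- vial: Bystander: amber vial with white cap, 24 mm across, 45 mm high, standing on the stand's far left corner. Origin: centre of underside.
- stopper: Bystander: dark rubber stopper, 24 mm across, 25 mm high, on the stand's near left corner. Origin: centre of underside.
- mortar: Bystander: white mortar with its pestle, 104 mm across, 90 mm high with the pestle, to the left. Origin: centre of underside.
- jar: Bystander: glass jar with blue cap, 64 mm across, 90 mm high, to the left. Origin: centre of underside.
- wash_bottle: Bystander: white bottle with red cap, 66 mm across, 150 mm high, to the right. Origin: centre of underside.
- brush: Bystander: lying brush, 160 mm long, to the right. Origin: on its underside.
- tray: Bystander: empty steel tray 130 x 100 x 30 mm, to the right near the robot. Origin: centre of underside.
Not all that is in view belongs to the job. What is shaped like the dish_red but brown is not meant. Leave any brown look-alike of the dish_green alone.

How it is judged:
By the outcome, as a careful person would: the job done as asked, in the order asked, and still so for the second after the job is handed in, with the robot touching nothing.
It also fails if it takes over 64 s, if anything falls off the work surface, if the arm or the gripper's body presses on something with over 40 N, if the wrist force passes 120 N, or if a joint passes its speed limit or range.

## Working session

There is one attempt and no reset: what is moved stays moved. The work goes in short steps, Python scripts to look and compute and a tool call to move; the robot and the scene stay as the last step left them, time stands still between calls to the robot, and variables do not carry over. Pictures are saved under pics/ and viewed, about 8 in all and at most 12, crops included, and the job is handed in when it is done.

Besides the shell and the picture viewer there is one more tool, called as name([rows], argument=value, ...), one row to a line, values as JSON. apply_moves: Moves the arm, as the interface text tells. Its arguments: {"type":"object","properties":{"motion":{"type":"array"},"fingers":{"type":"number"},"squeeze":{"type":"number"}},"required":["motion"]}

```bash
mkdir -p pics; cat > h.py <<'E'
import numpy as np, cv2
from scipy.spatial.transform import Rotation as R
from plant import telemetry, viewer, order, arm
def grab(n, save=None):
    f=viewer.grab_frame(n); f['frame']=np.array(f['frame'])
    if save: cv2.imwrite('pics/'+save,f['frame'])
    return f
def rot(f):
    a=np.array(f['attitude']); return a if a.shape==(3,3) else R.from_quat(a).as_matrix()
def ray(f,uv,z):
    d=rot(f)@np.linalg.inv(np.array(f['mtx']))@np.array([uv[0],uv[1],1.]); p=np.array(f['position'])
    return p+d*(z-p[2])/d[2]
def proj(f,P):
    q=np.array(f['mtx'])@rot(f).T@(np.array(P)-np.array(f['position'])); return q[:2]/q[2]
E
python3 - <<'E'
from h import *
a=grab('top','t0.png');b=grab('scene','s0.png')
for f in(a,b):print(f['position'],f['attitude'],f['mtx'])
o=telemetry.get_obs();print(o, R.from_quat(o['ee_rot']).as_matrix().round(3))
E
```

```text
[0.33132955 0.00350332 1.33478683] [ 0.70566138 -0.7051011   0.05029643 -0.04842233] [[471.5393735    0.         317.03178614]
 [  0.         471.5393735  193.76468938]
 [  0.           0.           1.        ]]
[ 0.94319461 -0.62505486  1.33218011] [ 0.91889633  0.28368257 -0.08389095 -0.26099051] [[494.9954478    0.         329.12280494]
 [  0.         494.9954478  194.7848285 ]
 [  0.           0.           1.        ]]
{'time': 0.1, 'qpos': array([ 1.14100802e+00,  5.33224753e-02,  1.61414367e+00, -8.55842017e-06,
        1.47600714e+00, -1.18975279e-01]), 'dq': array([-0.00066923, -0.00229594, -0.00274272,  0.00044742,  0.00183346,
       -0.00117857]), 'effort': array([ 1.39150766e-04, -3.94901168e+01, -3.71363211e+01, -1.45998674e-04,
        3.92966977e-03, -2.52227039e-06]), 'tool_pos': array([0.19103209, 0.59484147, 0.40357382]), 'ee_rot': array([-0.41691134,  0.57194327,  0.41625572,  0.5707863 ]), 'contact_force': array([ 0.47816612, -0.8970564 ,  0.0769627 ]), 'ft_torque': array([ 0.04261395, -0.00772563,  0.03311121]), 'grip_width': 0.08569445826154373} [[-0.001 -0.952  0.306]
 [-0.002  0.306  0.952]
 [-1.     0.    -0.002]]
```

View pics/t0.png

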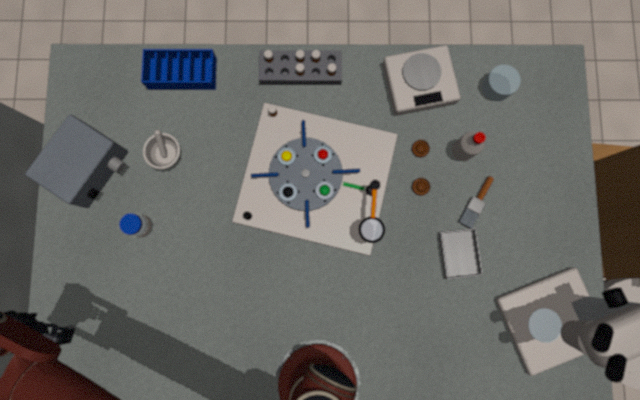

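View pics/s0.png

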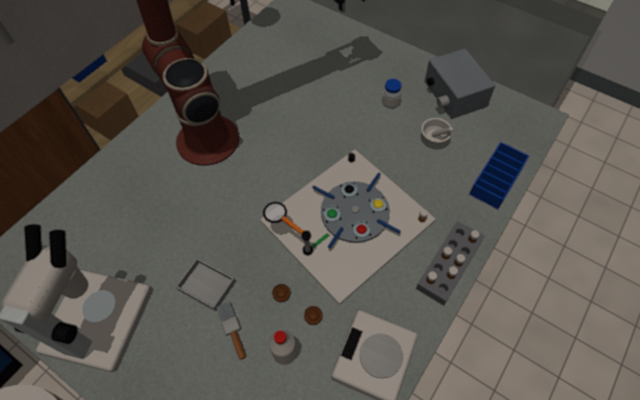

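Top view: the red dish is at (323,154). The other dishes are yellow (287,156), black (288,191) and green (325,189). The pillar is at (373,186) and the lens at (371,230). Brown look-alikes stand off the stand at (420,149) and (421,186). The red-stone dish on the turntable is my choice. I'll measure now and check with a crop.

```bash
cat >> h.py <<'E'
def blobs(f,lo,hi,box,amin=8):
    x0,y0,x1,y1=box; hsv=cv2.cvtColor(f['frame'],cv2.COLOR_BGR2HSV)
    m=cv2.inRange(hsv,np.array(lo),np.array(hi)); k=np.zeros_like(m);k[y0:y1,x0:x1]=m[y0:y1,x0:x1]
    n,l,s,c=cv2.connectedComponentsWithStats(k)
    return [(c[i],s[i,4],np.argwhere(l==i)[:,::-1]) for i in range(1,n) if s[i,4]>=amin]
BOX={'top':(225,95,405,262),'scene':(255,145,440,305)}
COL={'red':((0,130,90),(6,255,255)),'green':((45,90,60),(85,255,255)),'yellow':((22,120,90),(35,255,255)),'blue':((100,110,30),(125,255,255)),'orange':((8,140,120),(20,255,255))}
def measure(n,f):
    out={}
    for c,(lo,hi) in COL.items():
        z={'blue':.040,'orange':.118}.get(c,.05)
        out[c]=[(b[0].round(1),b[1],ray(f,b[0],z)[:2].round(4),b[2]) for b in blobs(f,lo,hi,BOX[n])]
    return out
E
python3 - <<'E'
from h import *
for n in('top','scene'):
    f=grab(n); m=measure(n,f)
    for c in m:
        for b in m[c]: print(n,c,b[0],b[1],b[2])
    x0,y0,x1,y1=BOX[n]
    # plate outline
    g=cv2.cvtColor(f['frame'],cv2.COLOR_BGR2HSV); k=np.zeros(g.shape[:2],np.uint8)
    w=cv2.inRange(g,np.array([0,0,125]),np.array([40,60,255])); k[y0:y1,x0:x1]=w[y0:y1,x0:x1]
    cs,_=cv2.findContours(k,0,2); c=max(cs,key=cv2.contourArea); r=cv2.approxPolyDP(cv2.convexHull(c),6,True)[:,0]
    print('plate',[(tuple(int(v) for v in p),ray(f,p,.015)[:2].round(3).tolist()) for p in r])
    cv2.imwrite(f'pics/c_{n}.png',cv2.resize(f['frame'][y0:y1,x0:x1],None,fx=3.2,fy=3.2,interpolation=2))
E
```

```text
top red [322.5 153.8] 57 [ 0.6244 -0.015 ]
top green [353.4 185.9] 57 [ 0.534  -0.1001]
top green [324.2 189.7] 78 [ 0.5234 -0.0197]
top yellow [286.2 155.4] 80 [0.6197 0.086 ]
top blue [303.2 134.4] 67 [0.6825 0.0392]
top blue [344.5 170.9] 66 [ 0.578  -0.0765]
top blue [265.  174.5] 67 [0.5675 0.1452]
top blue [306.7 212.5] 73 [0.4612 0.0286]
top orange [373.3 202.7] 110 [ 0.479  -0.1459]
plate [((264, 103), [0.783, 0.154]), ((397, 134), [0.691, -0.23]), ((369, 255), [0.345, -0.144]), ((232, 221), [0.44, 0.238])]
scene red [361.1 228.6] 62 [ 0.6302 -0.0165]
scene green [331.6 213.1] 66 [ 0.5295 -0.022 ]
scene green [321.3 239.1] 46 [ 0.5536 -0.1102]
scene yellow [377.8 203.4] 63 [0.6257 0.0842]
scene blue [372.7 182.6] 47 [0.5705 0.1454]
scene blue [323.9 192.4] 54 [0.4655 0.0301]
scene blue [387.3 225.5] 65 [0.6862 0.0407]
scene blue [335.6 236.9] 62 [ 0.5809 -0.0767]
scene orange [292.  224.3] 88 [ 0.4805 -0.1457]
plate [((355, 150), [0.447, 0.237]), ((434, 218), [0.785, 0.155]), ((338, 301), [0.69, -0.226]), ((261, 219), [0.352, -0.143])]
```

View pics/c_top.png

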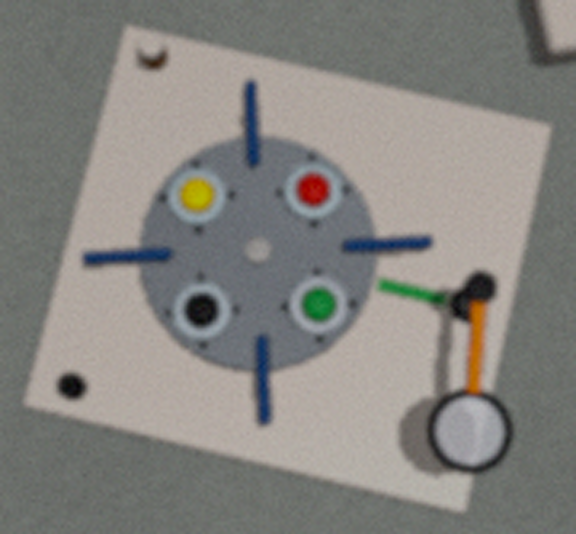

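apply_moves([
  {"linear":[0,-15.07,-10.18],"turn":-20},
  {"linear":[0,-15.07,-10.18],"turn":-20},
  {"linear":[0,-15.07,-10.18],"turn":-20},
  {"linear":[0,-15.07,-10.18],"turn":-20},
  {"linear":[0,-15.07,-10.18],"turn":-20},
  {"linear":[0,-15.07,-10.18],"turn":-20},
  {"linear":[0,-15.07,-10.18],"turn":-20},
  {"linear":[0,-15.07,-10.18],"turn":-20},
  {"linear":[0,-15.07,-10.18],"turn":-20},
  {"linear":[0,-15.07,-10.18],"turn":-20},
], fingers=0, squeeze=20)

```text
time: 1.45
tool_pos: [0.5296, 0.1636, 0.4044]
ee_rot: [-0.508, 0.492, 0.508, 0.491]
contact_force: [-1.1, 0.6, 0.3]
grip_width: 0.0001
```

apply_moves([
  {"linear":[2,0,0],"turn":0},
  {"linear":[4,0,0],"turn":0},
  {"linear":[5.5,0,0],"turn":0},
  {"linear":[6.4,0,0],"turn":0},
  {"linear":[6.8,0,0],"turn":0},
  {"linear":[6.8,0,0],"turn":0},
])

```text
time: 2.2
tool_pos: [0.5278, 0.1665, 0.2004]
ee_rot: [-0.509, 0.49, 0.51, 0.49]
contact_force: [0.2, 0.1, -0.1]
grip_width: -0.0002
```

```bash
python3 - <<'E'
from h import *
o=telemetry.get_obs();print(o['tool_pos'].round(4),o['contact_force'].round(1),R.from_quat(o['ee_rot']).as_matrix().round(3))
ims=[]
for n in('top','scene'):
    f=grab(n); p=proj(f,[.568,.166,.04]);u,v=[int(t) for t in p]
    ims.append(cv2.resize(f['frame'][v-60:v+60,u-60:u+60],(400,400),interpolation=2))
cv2.imwrite('pics/a1.png',np.hstack(ims))
E
```

```text
[0.5278 0.1665 0.2004] [ 0.2  0.1 -0.1] [[-0.001 -0.999 -0.039]
 [-0.    -0.039  0.999]
 [-1.     0.001  0.   ]]
```

View pics/a1.png

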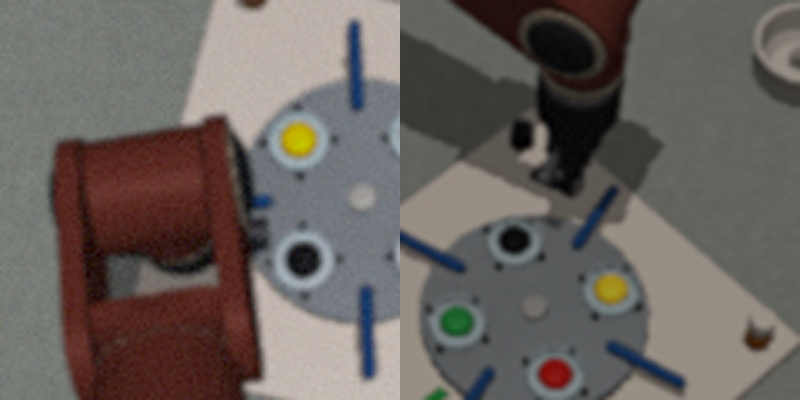

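The top-left crop shows the arm over the near side; the scene crop shows the shut fingers behind (robot side of) the left spoke, free of it and of the stopper. Next I'll compute the arc.

```bash
cat >> h.py <<'E'
AX=np.array([.574,.0345])
def arc(phis,tip_off=.017,r=.132,yaw0=None,phi0=92.7):
    """rows for tool centre behind the spoke at angle phi (clockwise push), from present pose"""
    o=telemetry.get_obs(); M=R.from_quat(o['ee_rot']).as_matrix(); p=o['tool_pos'][:2]
    psi=np.degrees(np.arctan2(-M[1,1],-M[0,1])) # push direction of tool now
    for ph in phis:
        u=lambda a:np.array([np.cos(np.radians(a)),np.sin(np.radians(a))])
        c=AX+r*u(ph)+tip_off*u(ph+90); d=c-p
        print(ph,(d@M[:2,1]/.03).round(2),(d@M[:2,2]/.03).round(2),'turn',round(psi-(ph-90),1))
E
python3 -c "
from h import *
arc([92.7,90,87.5,85,82,79,76,73,70,67,64])"
```

```text
92.7 -0.73 -0.06 turn -0.5
90 -0.94 -0.04 turn 2.2
87.5 -1.13 -0.02 turn 4.7
85 -1.33 -0.02 turn 7.2
82 -1.56 -0.02 turn 10.2
79 -1.79 -0.04 turn 13.2
76 -2.02 -0.07 turn 16.2
73 -2.25 -0.11 turn 19.2
70 -2.47 -0.17 turn 22.2
67 -2.7 -0.23 turn 25.2
64 -2.92 -0.31 turn 28.2
```

apply_moves([
  {"linear":[0,-0.4,-0.03],"turn":0},
  {"linear":[0,-0.73,-0.06],"turn":0},
  {"linear":[0,-0.94,-0.04],"turn":2.2},
  {"linear":[0,-1.13,-0.02],"turn":4.7},
  {"linear":[0,-1.33,-0.02],"turn":7.2},
  {"linear":[0,-1.56,-0.02],"turn":10.2},
  {"linear":[0,-1.79,-0.04],"turn":13.2},
  {"linear":[0,-2.02,-0.07],"turn":16.2},
  {"linear":[0,-2.25,-0.11],"turn":19.2},
  {"linear":[0,-2.25,-0.11],"turn":19.2},
])

```text
time: 3.55
tool_pos: [0.5968, 0.1651, 0.2011]
ee_rot: [-0.421, 0.568, 0.42, 0.569]
contact_force: [-0.6, 0.1, 0.6]
grip_width: 0.0
```

```bash
cat >> h.py <<'E'
def state(save=None,views=('top','scene')):
    for n in views:
        f=grab(n,save and f'{n}_{save}'); m=measure(n,f)
        z={'blue':.04}
        for c in('red','green','yellow','blue'):
            for b in m[c]:
                d=b[2]-AX; print(n,c,b[0],b[1],b[2],'r',np.hypot(*d).round(4),'ang',np.degrees(np.arctan2(d[1],d[0])).round(1))
E
python3 -c "
from h import *
state()
o=telemetry.get_obs();print(o['tool_pos'],o['contact_force'])
arc([73,70,67,64,61,58,55,52,49,46,43,40,37])"
```

```text
top red [261.9 127.2] 9 [0.7004 0.155 ] r 0.1746 ang 43.6
top red [241.6 137.3] 427 [0.6713 0.2111] r 0.2016 ang 61.1
top red [264.2 129.6] 10 [0.6936 0.1484] r 0.1652 ang 43.6
top red [264.9 135.9] 8 [0.6755 0.1462] r 0.1509 ang 47.7
top red [265.2 155.1] 24 [0.6206 0.1445] r 0.1195 ang 67.0
top red [328.  160.9] 59 [ 0.6041 -0.0303] r 0.0714 ang -65.1
top red [267.5 176.5] 77 [0.5602 0.137 ] r 0.1034 ang 97.7
top red [257.3 171. ] 24 [0.5755 0.1656] r 0.1311 ang 89.3
top green [356.1 186.2] 34 [ 0.5333 -0.1077] r 0.1479 ang -106.0
top green [317.1 195.3] 76 [5.077e-01 1.000e-04] r 0.0747 ang -152.6
top yellow [293.5 150. ] 78 [0.6352 0.0658] r 0.0687 ang 27.1
top blue [317.  136.1] 60 [6.777e-01 3.000e-04] r 0.1092 ang -18.3
top blue [343.7 184.8] 70 [ 0.5386 -0.074 ] r 0.1141 ang -108.1
top blue [292.7 210.1] 67 [0.4679 0.0672] r 0.111 ang 162.9
scene red [352.5 229.1] 64 [ 0.6103 -0.0321] r 0.0759 ang -61.4
scene green [331.1 205.6] 60 [ 0.5137 -0.0013] r 0.0701 ang -149.3
scene green [320.3 239.8] 55 [ 0.5524 -0.1136] r 0.1497 ang -98.3
scene yellow [378.7 210.6] 65 [0.6409 0.0644] r 0.0733 ang 24.1
scene blue [332.3 184.5] 49 [0.4706 0.0687] r 0.1089 ang 161.7
scene blue [382.2 189.3] 60 [0.6081 0.1406] r 0.1114 ang 72.2
scene blue [326.  228.5] 61 [ 0.5418 -0.0696] r 0.109 ang -107.2
scene blue [378.8 234.2] 62 [0.6804 0.0016] r 0.1114 ang -17.2
[0.59619785 0.16520903 0.20093472] [0.23640694 0.58440568 0.09630863]
73 0.0 0.02 turn 0.0
70 -0.23 0.04 turn 3.0
67 -0.46 0.05 turn 6.0
64 -0.69 0.05 turn 9.0
61 -0.93 0.04 turn 12.0
58 -1.16 0.01 turn 15.0
55 -1.39 -0.02 turn 18.0
52 -1.61 -0.07 turn 21.0
49 -1.84 -0.13 turn 24.0
46 -2.06 -0.21 turn 27.0
43 -2.28 -0.29 turn 30.0
40 -2.49 -0.39 turn 33.0
37 -2.69 -0.49 turn 36.0
```

apply_moves([
  {"linear":[0,-0.23,0.04],"turn":3},
  {"linear":[0,-0.46,0.05],"turn":6},
  {"linear":[0,-0.69,0.05],"turn":9},
  {"linear":[0,-0.93,0.04],"turn":12},
  {"linear":[0,-1.16,0.01],"turn":15},
  {"linear":[0,-1.39,-0.02],"turn":18},
  {"linear":[0,-1.61,-0.07],"turn":21},
  {"linear":[0,-1.84,-0.13],"turn":24},
  {"linear":[0,-2.06,-0.21],"turn":27},
  {"linear":[0,-2.28,-0.29],"turn":30},
])

```text
time: 4.9
tool_pos: [0.6584, 0.1372, 0.2005]
ee_rot: [-0.258, 0.658, 0.259, 0.658]
contact_force: [-2.0, 0.9, -0.1]
grip_width: -0.0001
```

```bash
cat >> h.py <<'E'
def spokes(views=('top','scene')):
    """turn angle from spoke centroids seen in full; red dish and green bar ends"""
    for n in views:
        f=grab(n)
        B=[ray(f,b[0],.04)[:2] for b in blobs(f,*COL['blue'],BOX[n],40)]
        print(n,[(b.round(4).tolist()) for b in B])
        for i in range(len(B)):
            for j in range(i):
                d=B[i]-B[j]
                if np.hypot(*d)>.2: print('  line',(np.degrees(np.arctan2(d[1],d[0]))%90).round(2),'mid',((B[i]+B[j])/2).round(4))
        for b in blobs(f,*COL['red'],BOX[n],40): print('  red',b[0].round(1),b[1],ray(f,b[0],.05)[:2].round(4))
E
python3 -c "
from h import *
spokes()
arc([43,41,39,37,35.5,34,33,32.5,32,31.6])"
```

```text
top [[0.6479, -0.0459], [0.4915, -0.0433]]
  red [277.3 133.4] 271 [0.6828 0.1114]
  red [254.7 109.6] 479 [0.7515 0.1762]
  red [231.8 110.9] 47 [0.7478 0.2405]
  red [232.2 142.8] 167 [0.6556 0.2371]
  red [330.8 173. ] 54 [ 0.5701 -0.0379]
scene [[0.4999, 0.1169], [0.6559, 0.1118], [0.4943, -0.0398], [0.6507, -0.0457]]
  line 43.18 mid [0.5751 0.036 ]
  line 42.84 mid [0.5753 0.0356]
  red [340.9 225.1] 63 [ 0.5748 -0.04  ]
43 0.0 0.01 turn 0.0
41 -0.15 0.02 turn 2.0
39 -0.31 0.04 turn 4.0
37 -0.46 0.04 turn 6.0
35.5 -0.58 0.04 turn 7.5
34 -0.69 0.04 turn 9.0
33 -0.77 0.04 turn 10.0
32.5 -0.81 0.04 turn 10.5
32 -0.85 0.03 turn 11.0
31.6 -0.88 0.03 turn 11.4
```

apply_moves([
  {"linear":[0,-0.15,0.02],"turn":2},
  {"linear":[0,-0.31,0.04],"turn":4},
  {"linear":[0,-0.46,0.04],"turn":6},
  {"linear":[0,-0.58,0.04],"turn":7.5},
  {"linear":[0,-0.69,0.04],"turn":9},
  {"linear":[0,-0.77,0.04],"turn":10},
  {"linear":[0,-0.85,0.03],"turn":11},
  {"linear":[0,-0.85,0.03],"turn":11},
])

```text
time: 6.0
tool_pos: [0.6768, 0.1187, 0.2008]
ee_rot: [-0.195, 0.68, 0.195, 0.68]
contact_force: [-0.0, 0.9, 1.2]
grip_width: 0.0004
```

```bash
python3 -c "
from h import *
spokes()
for n in('top','scene'):
    f=grab(n)
    for b in blobs(f,*COL['green'],BOX[n],20):
        P=np.array([ray(f,q,.017)[:2] for q in b[2]]); c=P.mean(0); w,v=np.linalg.eigh(np.cov(P.T))
        d=c-AX; print('green',b[0].round(1),b[1],c.round(4),'dir from AX',np.degrees(np.arctan2(d[1],d[0])).round(1),'axis',np.degrees(np.arctan2(v[1,1],v[0,1])).round(1),w)
print(proj(grab('top'),[.5285,-.15,.12]),proj(grab('scene'),[.5285,-.15,.12]))
arc([32,31.6,31.1])"
```

```text
top [[0.6307, -0.059], [0.4786, -0.0251]]
  red [240.1 125.9] 237 [0.7043 0.2162]
  red [263.3 102.2] 465 [0.7734 0.1522]
  red [286.1 125.1] 240 [0.7067 0.087 ]
  red [276.  136.2] 40 [0.6747 0.1149]
  red [330.3 178.1] 59 [ 0.5559 -0.0366]
scene [[0.517, 0.1284], [0.4775, -0.0256], [0.6694, 0.0958], [0.6339, -0.0585]]
  line 32.32 mid [0.5734 0.0351]
  line 32.02 mid [0.5755 0.0349]
  red [337.5 222.4] 62 [ 0.5616 -0.0382]
green [353.5 185.8] 58 [ 0.5394 -0.1031] dir from AX -104.1 axis 76.2 [5.57302406e-06 2.84619421e-04]
green [299.2 197.4] 79 [0.5061 0.0505] dir from AX 166.8 axis -164.2 [4.85596171e-05 5.33730001e-05]
green [338.6 193.3] 61 [0.4968 0.0647] dir from AX 158.6 axis 151.3 [5.53404261e-05 5.88526594e-05]
green [320.2 239.9] 52 [ 0.5424 -0.1006] dir from AX -103.2 axis 75.3 [6.55419477e-06 2.88179588e-04]
[374.63061033 183.83485783] [305.02051988 233.78425935]
32 -0.0 0.0 turn -0.0
31.6 -0.03 0.01 turn 0.4
31.1 -0.07 0.01 turn 0.9
```

apply_moves([
  {"linear":[0,-0.05,0.01],"turn":0.5},
  {"linear":[0,-0.09,0.01],"turn":1.0},
  {"linear":[0,-0.09,0.01],"turn":1.0},
  {"linear":[0,-0.09,0.01],"turn":1.0},
])

```text
time: 6.8
tool_pos: [0.6784, 0.1168, 0.2008]
ee_rot: [-0.189, 0.681, 0.189, 0.682]
contact_force: [-1.3, 1.7, 0.7]
grip_width: 0.0004
```

```bash
python3 -c "
from h import *
spokes()
for n in('top','scene'):
    f=grab(n)
    for c in('green','yellow','red'):
        for b in blobs(f,*COL[c],BOX[n],40): 
            if b[1]<90: print(n,c,b[0],ray(f,b[0],.049)[:2].round(4))
"
```

```text
top [[0.6294, -0.0607], [0.4779, -0.0233]]
  red [241.1 125.3] 233 [0.7058 0.2135]
  red [263.7 101.7] 440 [0.7749 0.1511]
  red [287.1 124.8] 226 [0.7077 0.0845]
  red [330.4 178.7] 54 [ 0.5542 -0.0366]
scene [[0.5195, 0.1296], [0.4816, -0.0209], [0.6716, 0.0945], [0.6331, -0.0598]]
  line 31.28 mid [0.5766 0.0368]
  line 30.95 mid [0.5763 0.0349]
  red [337.2 222.1] 61 [ 0.5604 -0.0379]
top green [353.22413793 185.79310345] [ 0.5345 -0.0998]
top green [298.8 197.4] [0.502  0.0503]
top yellow [311.37662338 148.06493506] [0.641 0.016]
top red [330.2        178.89090909] [ 0.5537 -0.0363]
scene green [338.81666667 193.18333333] [0.508  0.0488]
scene green [320.25       239.86538462] [ 0.5521 -0.1134]
scene yellow [371.61428571 223.98571429] [0.6473 0.0143]
scene red [337.14516129 222.06451613] [ 0.5598 -0.0374]
```

apply_moves([
  {"linear":[0,0.6,0],"turn":0},
  {"linear":[0,1.2,0],"turn":0},
  {"linear":[-1.5,1.2,0],"turn":0},
  {"linear":[-3.3,1.2,0],"turn":0},
  {"linear":[-4.5,1.2,0],"turn":0},
  {"linear":[-4.5,1.2,0],"turn":0},
])

```text
time: 7.75
tool_pos: [0.6602, 0.1489, 0.3407]
ee_rot: [-0.19, 0.678, 0.189, 0.684]
contact_force: [-0.2, -0.3, 0.3]
grip_width: 0.0001
```

```bash
cat >> h.py <<'E'
PV=AX+.19*np.array([np.cos(np.radians(-103.85)),np.sin(np.radians(-103.85))])
def mag():
    for n in('top','scene'):
        f=grab(n)
        for b in blobs(f,*COL['orange'],BOX[n],20):
            P=np.array([ray(f,q,.117)[:2] for q in b[2]]); c=P.mean(0); w,v=np.linalg.eigh(np.cov(P.T)); a=v[:,1]*np.sign(v[:,1]@(c-PV)); d=c-PV
            print(n,'orange',b[0].round(1),b[1],c.round(4),'axis',np.degrees(np.arctan2(a[1],a[0])).round(1),'from PV',np.degrees(np.arctan2(d[1],d[0])).round(1),np.hypot(*d).round(4),np.sqrt(w).round(4))
E
python3 -c "
from h import *
print(PV);mag();spokes()
o=telemetry.get_obs();print(o['tool_pos'],np.degrees(o['qpos']).round(1),R.from_quat(o['ee_rot']).as_matrix().round(3))
"
```

```text
[ 0.52851764 -0.14997589]
top orange [373.3 202.7] 108 [ 0.4794 -0.146 ] axis 175.9 from PV 175.4 0.0492 [0.0028 0.0227]
scene orange [291.8 224.3] 93 [ 0.4796 -0.1455] axis 173.8 from PV 174.8 0.0491 [0.0033 0.0209]
top [[0.6672, 0.0907], [0.6293, -0.0604], [0.4779, -0.0232]]
  line 31.05 mid [0.5725 0.0338]
  red [232.4  96.1] 41 [0.7912 0.2399]
  red [268.1 121.2] 335 [0.7178 0.1378]
  red [244.9 138.3] 271 [0.6684 0.202 ]
  red [244.6 150.4] 48 [0.634  0.2021]
  red [247.  218.2] 790 [0.4444 0.1912]
  red [330.1 178.8] 59 [ 0.5539 -0.0359]
scene [[0.5186, 0.1307], [0.4816, -0.0209], [0.6704, 0.0926], [0.6327, -0.0594]]
  line 31.01 mid [0.576  0.0358]
  line 30.98 mid [0.5757 0.0357]
  red [337.1 222.1] 62 [ 0.5601 -0.0379]
[0.65891608 0.14807144 0.33317745] [  6.4  12.6  88.9  -0.   78.8 -24.7] [[-0.004 -0.515  0.857]
 [-0.     0.857  0.515]
 [-1.     0.002 -0.004]]
```

apply_moves([
  {"linear":[0,-6.39,-11.23],"turn":35.8},
  {"linear":[0,-6.39,-11.23],"turn":35.8},
  {"linear":[0,-6.39,-11.23],"turn":35.8},
  {"linear":[0,-6.39,-11.23],"turn":35.8},
  {"linear":[0,-6.39,-11.23],"turn":35.8},
  {"linear":[0,-6.39,-11.23],"turn":35.8},
  {"linear":[0,-6.39,-11.23],"turn":35.8},
  {"linear":[0,-6.39,-11.23],"turn":35.8},
  {"linear":[0,-6.39,-11.23],"turn":35.8},
  {"linear":[0,-6.39,-11.23],"turn":35.8},
])

```text
time: 9.2
tool_pos: [0.4703, -0.189, 0.3354]
ee_rot: [0.029, 0.707, -0.029, 0.706]
contact_force: [-1.0, 0.6, -0.8]
grip_width: -0.0003
```

apply_moves([
  {"linear":[1.2,0,0],"turn":0},
  {"linear":[2.0,0,0],"turn":0},
  {"linear":[2.2,0,0],"turn":0},
  {"linear":[2.2,0,0],"turn":0},
])

```text
time: 9.7
tool_pos: [0.4701, -0.1897, 0.2699]
ee_rot: [0.029, 0.707, -0.029, 0.706]
contact_force: [0.0, -0.3, 0.5]
grip_width: 0.0004
```

```bash
cat >> h.py <<'E'
def marc(ths,off=.017,r=.056):
    o=telemetry.get_obs(); M=R.from_quat(o['ee_rot']).as_matrix(); p=o['tool_pos'][:2]
    psi=np.degrees(np.arctan2(M[1,1],M[0,1]))
    print(o['tool_pos'].round(4),'psi',psi.round(1),'th',(psi+90).round(1),'F',o['contact_force'].round(1))
    for t in ths:
        u=lambda a:np.array([np.cos(np.radians(a)),np.sin(np.radians(a))])
        d=PV+r*u(t)+off*u(t+90)-p
        print(t,(d@M[:2,1]/.03).round(2),(d@M[:2,2]/.03).round(2),'turn',round(psi+90-t,1))
E
python3 -c "
from h import *
marc([175.2,170,165,160,155,150,145,140,135])
ims=[]
for n in('top','scene'):
    f=grab(n); u,v=[int(t) for t in proj(f,[.48,-.14,.1])]
    ims.append(cv2.resize(f['frame'][v-60:v+60,u-60:u+60],(400,400),interpolation=2))
cv2.imwrite('pics/a2.png',np.hstack(ims))"
```

```text
[ 0.4701 -0.1897  0.2699] psi 85.2 th 175.2 F [ 0.  -0.3  0.5]
175.2 0.92 -0.04 turn 0.0
170 1.09 -0.08 turn 5.2
165 1.26 -0.11 turn 10.2
160 1.43 -0.12 turn 15.2
155 1.6 -0.12 turn 20.2
150 1.77 -0.1 turn 25.2
145 1.93 -0.07 turn 30.2
140 2.1 -0.02 turn 35.2
135 2.26 0.04 turn 40.2
```

View pics/a2.png

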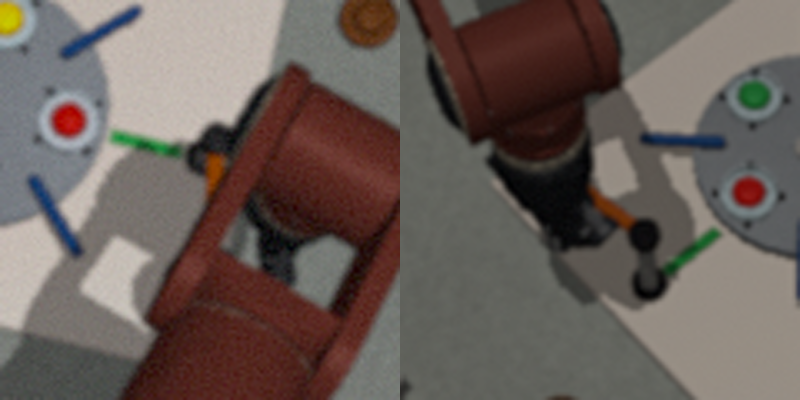

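The fingertips are beside the orange arm on its outer side, near the pillar (scene crop about (600,220)). The red dish is in line with the green bar. Now to push.

apply_moves([
  {"linear":[0,0.5,-0.02],"turn":0},
  {"linear":[0,0.92,-0.04],"turn":0},
  {"linear":[0,1.09,-0.08],"turn":5.2},
  {"linear":[0,1.26,-0.11],"turn":10.2},
  {"linear":[0,1.43,-0.12],"turn":15.2},
  {"linear":[0,1.6,-0.12],"turn":20.2},
  {"linear":[0,1.77,-0.1],"turn":25.2},
  {"linear":[0,1.93,-0.07],"turn":30.2},
  {"linear":[0,2.1,-0.02],"turn":35.2},
  {"linear":[0,2.1,-0.02],"turn":35.2},
])

```text
time: 11.05
tool_pos: [0.4745, -0.1265, 0.27]
ee_rot: [0.241, 0.665, -0.241, 0.665]
contact_force: [-0.3, 0.3, 0.6]
grip_width: 0.0004
```

```bash
python3 -c "
from h import *
mag();marc([140,135,130,125,120,115,110,105,100,95,92,90,88])"
```

```text
[ 0.4743 -0.1268  0.2698] psi 50.1 th 140.1 F [ 0.1 -0.4  0.2]
140 0.0 0.01 turn 0.1
135 0.17 -0.03 turn 5.1
130 0.34 -0.06 turn 10.1
125 0.51 -0.07 turn 15.1
120 0.68 -0.07 turn 20.1
115 0.84 -0.05 turn 25.1
110 1.01 -0.02 turn 30.1
105 1.18 0.03 turn 35.1
100 1.33 0.09 turn 40.1
95 1.49 0.16 turn 45.1
92 1.58 0.21 turn 48.1
90 1.63 0.25 turn 50.1
88 1.69 0.29 turn 52.1
```

apply_moves([
  {"linear":[0,0.17,-0.03],"turn":5.1},
  {"linear":[0,0.34,-0.06],"turn":10.1},
  {"linear":[0,0.51,-0.07],"turn":15.1},
  {"linear":[0,0.68,-0.07],"turn":20.1},
  {"linear":[0,0.84,-0.05],"turn":25.1},
  {"linear":[0,1.01,-0.02],"turn":30.1},
  {"linear":[0,1.18,0.03],"turn":35.1},
  {"linear":[0,1.33,0.09],"turn":40.1},
  {"linear":[0,1.49,0.16],"turn":45.1},
  {"linear":[0,1.49,0.16],"turn":45.1},
])

```text
time: 12.4
tool_pos: [0.5068, -0.096, 0.2696]
ee_rot: [0.478, 0.522, -0.478, 0.521]
contact_force: [0.1, -0.0, 0.1]
grip_width: 0.0003
```

```bash
python3 -c "
from h import *
mag();marc([95,92,90,88,86,84,82,80,79,78,77,76.15])
ims=[]
for n in('top','scene'):
    f=grab(n); u,v=[int(t) for t in proj(f,[.54,-.08,.1])]
    ims.append(cv2.resize(f['frame'][v-60:v+60,u-60:u+60],(400,400),interpolation=2))
cv2.imwrite('pics/a3.png',np.hstack(ims))"
```

```text
scene orange [310.5 227.6] 25 [ 0.5288 -0.1248] axis 100.1 from PV 89.4 0.0252 [0.0033 0.0057]
[ 0.5067 -0.0961  0.2696] psi 5.0 th 95.0 F [-0.6 -0.8  0.5]
95 0.0 -0.01 turn -0.0
92 0.1 -0.04 turn 3.0
90 0.17 -0.06 turn 5.0
88 0.23 -0.07 turn 7.0
86 0.3 -0.08 turn 9.0
84 0.37 -0.09 turn 11.0
82 0.44 -0.09 turn 13.0
80 0.5 -0.1 turn 15.0
79 0.54 -0.1 turn 16.0
78 0.57 -0.1 turn 17.0
77 0.61 -0.1 turn 18.0
76.15 0.64 -0.1 turn 18.8
```

View pics/a3.png

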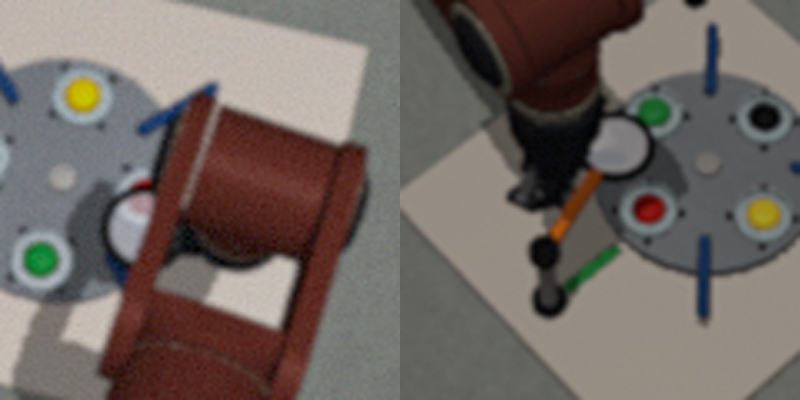

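The scene crop shows the lens at about (620,146), short of the red dish at (650,210). The finger sits behind the orange arm and nothing else is touched. Continuing to just short of the target.

apply_moves([
  {"linear":[0,0.1,-0.04],"turn":3},
  {"linear":[0,0.2,-0.06],"turn":6},
  {"linear":[0,0.3,-0.08],"turn":9},
  {"linear":[0,0.37,-0.09],"turn":11},
  {"linear":[0,0.44,-0.09],"turn":13},
  {"linear":[0,0.5,-0.1],"turn":15},
  {"linear":[0,0.5,-0.1],"turn":15},
])

```text
time: 13.48
tool_pos: [0.5216, -0.0918, 0.2696]
ee_rot: [0.542, 0.454, -0.542, 0.454]
contact_force: [-0.7, -1.1, -0.6]
grip_width: 0.0001
```

```bash
sed -i "s/'orange':((8,140,120),(20,255,255))/'orange':((7,120,55),(21,255,255))/" h.py; python3 -c "
from h import *
mag();marc([80,79,78,77,76.15,75])
f=grab('scene'); L=PV+.118*np.array([np.cos(np.radians(76.15)),np.sin(np.radians(76.15))]); print('lens goal px',proj(f,[*L,.112]))
u,v=[int(t) for t in proj(f,[*L,.112])]; print(u,v)
cv2.imwrite('pics/a4.png',cv2.resize(f['frame'][v-30:v+30,u-40:u+40],(800,600),interpolation=2))"
```

```text
scene orange [318.8 223.4] 131 [ 0.5401 -0.1006] axis 80.5 from PV 76.8 0.0507 [0.0044 0.0218]
scene orange [281.  292.8] 219 [ 0.5762 -0.3217] axis -44.0 from PV -74.5 0.1782 [0.0109 0.0113]
[ 0.5216 -0.0918  0.2697] psi -10.1 th 79.9 F [-0.1  0.4 -0.2]
80 -0.0 0.0 turn -0.1
79 0.03 -0.01 turn 0.9
78 0.06 -0.02 turn 1.9
77 0.1 -0.02 turn 2.9
76.15 0.13 -0.03 turn 3.8
75 0.16 -0.04 turn 4.9
lens goal px [336.8126492  210.38112167]
336 210
```

View pics/a4.png

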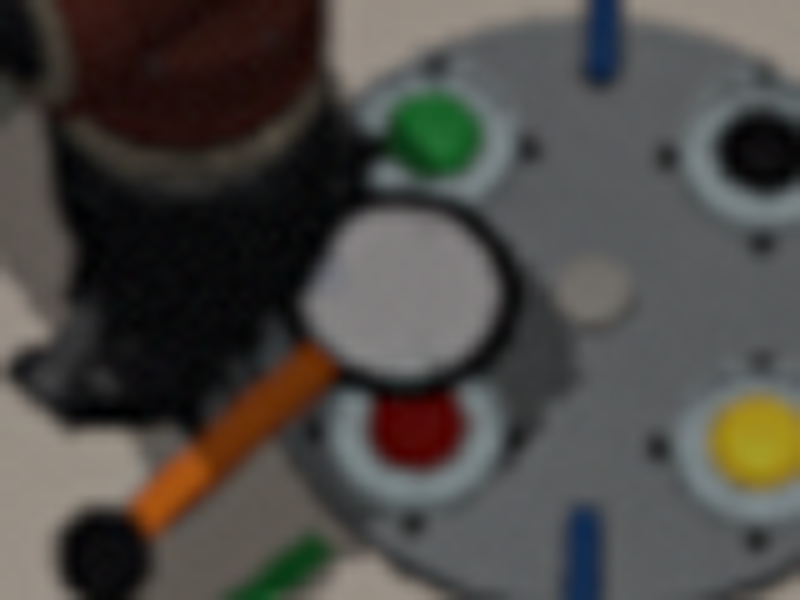

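Crop: lens centre at about (408,291) and the goal at about (408,304), so 2–3° remain. I'll push a little more, back off and measure in both views unobstructed.

apply_moves([
  {"linear":[0,0.04,-0.01],"turn":1},
  {"linear":[0,0.08,-0.02],"turn":2.4},
  {"linear":[0,0.08,-0.02],"turn":2.4},
  {"linear":[0,-0.5,-0.02],"turn":2.4},
  {"linear":[0,-1.3,-0.02],"turn":2.4},
  {"linear":[0,-3,-0.02],"turn":2.4},
  {"linear":[0,-5,-0.02],"turn":2.4},
  {"linear":[0,-5,-0.02],"turn":2.4},
])

```text
time: 14.62
tool_pos: [0.3702, -0.0638, 0.2679]
ee_rot: [0.552, 0.442, -0.552, 0.443]
contact_force: [0.8, -0.2, 1.1]
grip_width: -0.0004
```

```bash
cat >> h.py <<'E'
def lens():
    th=np.radians(76.15); L=PV+.118*np.array([np.cos(th),np.sin(th)])
    for n in('top','scene'):
        f=grab(n); p=proj(f,[*L,.112]); u,v=p.astype(int); im=f['frame'][v-20:v+20,u-20:u+20]
        m=cv2.inRange(im.max(2),0,60)  # black rim
        k,l,s,c=cv2.connectedComponentsWithStats(m)
        fl=cv2.findContours(m,cv2.RETR_CCOMP,cv2.CHAIN_APPROX_NONE); hs=[q for q,h in zip(fl[0],fl[1][0]) if h[3]>=0]
        if hs:
            q=max(hs,key=cv2.contourArea); e=cv2.fitEllipse(q); c=np.array(e[0])+[u-20,v-20]
            w=ray(f,c,.115)[:2]; d=w-PV; print(n,'lens px',c.round(2),e[1],'goal',p.round(2),w.round(4),'goal',L.round(4),'ang',np.degrees(np.arctan2(d[1],d[0])).round(1),np.hypot(*d).round(4))
        cv2.imwrite(f'pics/l_{n}.png',cv2.resize(f['frame'][v-30:v+30,u-30:u+30],(390,390),interpolation=2))
    cv2.imwrite('pics/a5.png',np.hstack([cv2.imread('pics/l_top.png'),cv2.imread('pics/l_scene.png')]))
E
python3 -c "
from h import *
mag();lens();spokes();marc([78,77])"
```

```text
top orange [356.7 180.7] 136 [ 0.5372 -0.1035] axis 76.6 from PV 79.5 0.0472 [0.0036 0.0237]
scene orange [319.6 223.6] 120 [ 0.5425 -0.1002] axis 78.4 from PV 74.4 0.0517 [0.0041 0.0226]
scene orange [281.  292.8] 214 [ 0.5763 -0.3219] axis -92.9 from PV -74.5 0.1784 [0.0108 0.0112]
top [[0.6671, 0.0907], [0.6291, -0.0599], [0.5164, 0.1271], [0.4858, -0.0186]]
  line 31.05 mid [0.5727 0.0336]
  line 31.08 mid [0.5764 0.0361]
  red [322.5 243.2] 202 [ 0.3768 -0.0149]
  red [351.2 237.9] 412 [ 0.391  -0.0928]
  red [373.6 250.9] 99 [ 0.3559 -0.153 ]
scene [[0.5197, 0.129], [0.4762, -0.0243], [0.6703, 0.0926], [0.6327, -0.0594]]
  line 31.05 mid [0.5733 0.0342]
  line 30.93 mid [0.5762 0.0348]
[ 0.3752 -0.0654  0.2705] psi -12.5 th 77.5 F [0.  0.  0.6]
78 5.02 -0.22 turn -0.5
77 5.05 -0.23 turn 0.5
```

View pics/a5.png

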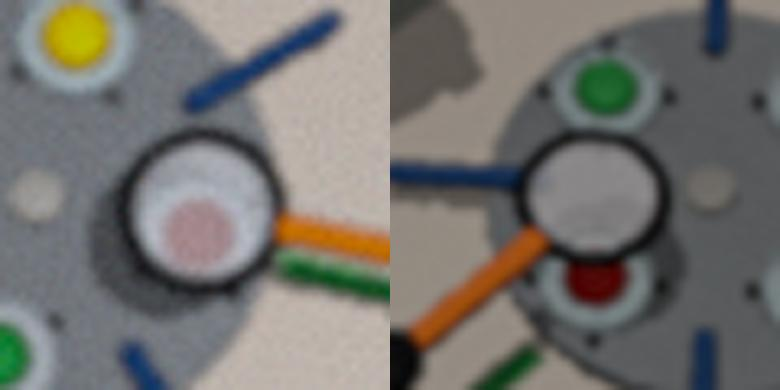

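In both crops the lens stands nearly over the red dish: rim centres at about (202,212) in top and (594,196) in scene. I'll get numbers from these.

```bash
python3 -c "
from h import *
th=np.radians(76.15); L=PV+.118*np.array([np.cos(th),np.sin(th)])
for n,b in(('top',[-.0015,-.0007]),('scene',[.001,.0007])):
    f=grab(n); p=proj(f,[*L,.112]); u,v=p.astype(int)
    im=cv2.resize(f['frame'][v-20:v+20,u-20:u+20],None,fx=8,fy=8,interpolation=2)
    for T in(70,85,100):
        m=cv2.inRange(im.max(2),0,T); cs,h=cv2.findContours(m,cv2.RETR_CCOMP,cv2.CHAIN_APPROX_NONE)
        for q,hh in zip(cs,h[0]):
            if hh[3]>=0 and cv2.contourArea(q)>3000:
                e=cv2.fitEllipse(q); c=(np.array(e[0])+.5)/8-.5+[u-20,v-20]; w=ray(f,c,.114)[:2]-b; d=w-PV
                print(n,T,c.round(2),'goal',p.round(2),np.array(e[1]).round(0)/8,w.round(4),'goal',L.round(4),'ang',np.degrees(np.arctan2(d[1],d[0])).round(1),np.hypot(*d).round(4))
"
```

```bash
cat >> h.py <<'E'
def lens2():
    th=np.radians(76.15); L=PV+.118*np.array([np.cos(th),np.sin(th)])
    for n,b in(('top',[-.0015,-.0007]),('scene',[.001,.0007])):
        f=grab(n); p=proj(f,[*L,.112]); g=cv2.GaussianBlur(cv2.cvtColor(f['frame'],cv2.COLOR_BGR2GRAY),(3,3),0).astype(np.float32)
        c=p.copy()
        for it in range(3):
            A=np.radians(np.arange(0,360,5)); r=np.arange(7,15,.1); X=c[0]+np.outer(np.cos(A),r); Y=c[1]+np.outer(np.sin(A),r)
            I=cv2.remap(g,X.astype(np.float32),Y.astype(np.float32),1); k=I.argmin(1); ok=I.min(1)<70
            e=cv2.fitEllipseDirect(np.c_[X[range(72),k],Y[range(72),k]][ok].astype(np.float32)); c=np.array(e[0])
        w=ray(f,c,.114)[:2]-b; d=w-PV
        print(n,ok.sum(),'lens px',c.round(2),np.round(e[1],1),'goal',p.round(2),w.round(4),'goal',L.round(4),'ang',np.degrees(np.arctan2(d[1],d[0])).round(1),np.hypot(*d).round(4))
E
python3 -c "
from h import *
lens2()"
```

```text
top 59 lens px [330.53 175.26] [24.  24.8] goal [330.6  173.68] [ 0.5537 -0.0345] goal [ 0.5568 -0.0354] ang 77.7 0.1182
scene 68 lens px [336.69 210.13] [20.1 22.6] goal [336.81 210.38] [ 0.5557 -0.0366] goal [ 0.5568 -0.0354] ang 76.5 0.1166
```

apply_moves([
  {"linear":[0,2,0],"turn":0},
  {"linear":[0,3.5,0],"turn":0.5},
  {"linear":[0,4.6,0],"turn":1.1},
  {"linear":[0,5.0,0],"turn":1.1},
  {"linear":[0,5.12,-0.01],"turn":1.1},
  {"linear":[0,5.12,-0.01],"turn":1.1},
  {"linear":[0,5.12,-0.01],"turn":1.1},
  {"linear":[0,4.5,0],"turn":1.1},
  {"linear":[0,3,0],"turn":1.1},
  {"linear":[0,1,0],"turn":1.1},
])

```text
time: 16.38
tool_pos: [0.4022, -0.0713, 0.2701]
ee_rot: [0.556, 0.437, -0.556, 0.438]
contact_force: [0.3, 0.5, 1.3]
grip_width: -0.0002
```

apply_moves([
  {"linear":[0,-1,0],"turn":0},
  {"linear":[-1,-1,0],"turn":0},
  {"linear":[-1,-1,0],"turn":0},
])

```text
time: 16.75
tool_pos: [0.3742, -0.0645, 0.3021]
ee_rot: [0.557, 0.435, -0.555, 0.439]
contact_force: [1.0, -0.3, 0.4]
grip_width: 0.0003
```

```bash
python3 -c "
from h import *
mag();lens2();spokes();marc([77])
lens()"
```

```text
top orange [356.8 180.4] 130 [ 0.5382 -0.1039] axis 75.5 from PV 78.2 0.0471 [0.0034 0.0233]
scene orange [319.7 224. ] 116 [ 0.5434 -0.1007] axis 77.4 from PV 73.2 0.0515 [0.0039 0.0223]
scene orange [280.9 292.7] 213 [ 0.5759 -0.3218] axis -111.1 from PV -74.6 0.1782 [0.0108 0.0111]
top 58 lens px [330.79 174.39] [24.1 24.6] goal [330.6  173.68] [ 0.556  -0.0351] goal [ 0.5568 -0.0354] ang 76.5 0.1181
scene 68 lens px [336.93 210.81] [20.1 22.8] goal [336.81 210.38] [ 0.5575 -0.038 ] goal [ 0.5568 -0.0354] ang 75.5 0.1156
top [[0.6666, 0.0905], [0.6292, -0.0603], [0.5162, 0.1276], [0.4861, -0.0183]]
  line 31.03 mid [0.5727 0.0337]
  line 31.09 mid [0.5764 0.0361]
  red [322.5 242.4] 246 [ 0.3787 -0.0147]
  red [352.  237.8] 420 [ 0.3914 -0.0949]
  red [374.6 251.5] 128 [ 0.3544 -0.1557]
scene [[0.5197, 0.1292], [0.4767, -0.0239], [0.6708, 0.0928], [0.6327, -0.0594]]
  line 31.03 mid [0.5737 0.0344]
  line 30.92 mid [0.5762 0.0349]
[ 0.3739 -0.0644  0.2986] psi -13.6 th 76.4 F [-0.2 -0.5  0.5]
77 5.09 -0.3 turn -0.6
```

View pics/a5.png

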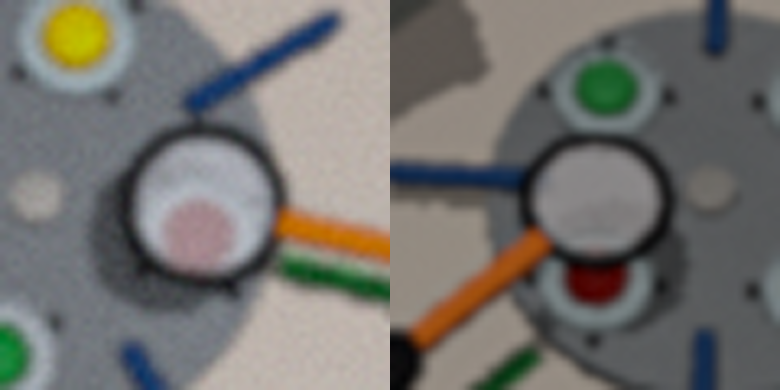

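```bash
python3 -c "
from h import *
print(order.sign_off())"
```

```text
the job is handed in; nothing more can be done
None
```

The job is done and handed in at about 17 s of robot time. There is no verdict back yet.

**What I did:** With the shut fingertips I pushed the left blue spoke about 62° clockwise until the red dish stood in line with the green bar. I backed off, then pushed the orange arm round about 99° clockwise. After a check and one correction of about 1°, I withdrew clear of everything.

**Turntable:** The last check put the spokes at 31.0°, with the goal at 31.15°. The line between the green and yellow dishes gave −103.9° for the red dish's direction, with the goal at −103.85°. The red stone's own colour blob read about −104.4°.

**Lens:** The two cameras disagreed slightly on the arm angle, 76.5° from the top view and 75.5° from the scene view, with the goal at 76.15°. The lens centre came out 1–3 mm from the goal in the two views. The stone's offset in the top picture fits the height difference between lens and dish.

**Other checks:** Force readings at the end of each move stayed within about 2–3 N. I saw no other objects moved in the views I took. I did not measure the bystanders again at the end.

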